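Clip the long sample tube into the sprung reclined cradle

ROBOT

A 6-joint arm with a two-finger parallel gripper is mounted at the origin on the work surface. World frame = base frame: x ahead of the robot, y to its left, z up, the work surface at z = 0. Lengths are in m, angles in degrees, forces in N, time in s.
With the tool pointing down it reaches from about 0.3 to 0.875 m from the base axis. Payload 4.2 kg.
Tool frame: the origin (TCP) lies at the very end of the fingers, on their centre line; the grasp point (between the pads) lies r.grip_depth behind it (r.grip_depth is the distance from the TCP to the grasp point, in m); z points along the fingers, y is the direction in which the jaws open and shut (so a half turn about z gives the same grasp; the last joint's range is limited). The gripper opens to 85 mm and grips with 20 to 120 N. Pads are 22 mm wide; open, the fingers measure 114 mm over their backs; the gripper's body (76 mm by 85 mm) begins 54 mm behind the grasp point. The pads swing forward as they close: fully open they stand 13 mm farther back than shut.
Start: joints at [-65.317, 18.312, 89.639, -0, 72.044, -1.146], TCP at [0.251, -0.518, 0.231] pointing down, gripper open.
Joint ranges: [-177.97, 177.97], [-48.28, 115.42], [12.27, 149.76], [-77.06, 257.06], [2.81, 150.46], [-146.56, 146.56]. Speed limits (degrees/s): [147.25, 147.25, 180, 180, 180, 180].

INTERFACE

Orientations are given as [roll, pitch, yaw] about the fixed x, y, z axes, in that order (R = Rz(yaw) Ry(pitch) Rx(roll)).
In Python, from rig import r gives the robot as it stands. Calls block until the motion is done:
- r.movep(position, orientation): joint-space move of the TCP to a pose.
- r.movel(position, frame=None, rate=0.15, until_force=None): straight line of the TCP; frame=None keeps the orientation; rate is the mean speed in m/s. With until_force (N) it stops when the force on the tool has changed by that much, and returns True; else False.
- r.move_j(angles): joint-space move.
- r.set_gripper(opening, strength=None): opening from 0.0 (shut) to 1.0 (fully open); strength is the grip in N (None keeps the last); returns when the fingers have stopped.
- r.dwell(seconds).
- r.inverse_kinematics(position, orientation): joint angles nearest the present ones, or None.
- r.read_state(): the state.
- r.get_image(name): name is "side" or "top"; returns a dict with "img" (384x512x3 uint8, red, green, blue), "intrinsics" (3x3 intrinsics, pixels), "cam_to_world" (4x4, takes a point from camera to world coordinates). Camera axes: x right, y down, z forward; pixel columns grow to the right and rows downward; lengths in m; the calibration is good to about 2 mm. A picture is of the moment at which its call begins. There is no depth.
A pose or a line that the arm cannot do raises r.MotionError and nothing moves.
- r.close_job(): hands the job in, once; it reports no verdict.
The state is a dict: "t": time; "joints": joint angles; "dq": joint speeds; "effort": joint torques, N m; "tool_pos": TCP position; "tcp_rot": TCP orientation; "wrist_force": force on the tool from outside, world axes, zero at the start; "wrist_torque": the same for the moment, N m; "opening": opening from 0.0 (shut) to 1.0 (fully open).
Only numpy, scipy, OpenCV 4.12 (cv2) and the standard library are available. Lean on these libraries where they do the work, as an engineer would, in place of code of your own. Each camera call takes 0.05 s, during which the arm holds its last target.

TASK

Clip the long capped sample tube into the reclined cradle with its cap uppermost: tuck the cap under the sprung keeper at the top, push the keeper back with it, and swing the other end down behind the foot stop. Let go so that the keeper springs down and holds the tube, lying fully in both V notches with its foot against the stop. Leave the short tube and all the other ware where they are.

Things in the scene. Friction and masses are not known exactly. Their poses are not given: they have to be found in the camera images.
- long_tube: the longer of two amber glass tubes with white caps lying in the rest: straight cylinder, 130 mm long with its cap (the last 22 mm, as wide as the glass), 24 mm diameter, about 90 g. Origin on its axis at mid-length; its x axis runs from foot to cap. At the start it lies level, cap roughly away from the robot, axis 34 mm above the bench
- long_tube_cap (a point): centre of the long tube's cap end, on the axis, 65 mm from its origin
- short_tube: the other amber tube of the same kind, only 95 mm long, 24 mm diameter; to be left lying. Origin on its axis at mid-length, x axis towards its cap
- rest: fixed cream plate 112 x 150 x 6 mm with two tube places along its x axis, at y = +42 and -42 mm; either tube may lie in either. Each place is two white V notches, 8 mm thick, at x = -36 and +36 mm; between them the tube is free at both sides for the fingers, its axis 28 mm above the plate. Origin under the plate's centre
- stand: fixed stand, marble slab 210 x 130 x 20 mm on the bench, that carries the reclined cradle; origin under the slab's centre; its x axis points horizontally the way the cradle rises (roughly away from the robot). The cradle's upper end stands about 0.16 m above the bench
- cradle: reclined cradle: grey board 90 mm wide, sloping 35 degrees, low end nearest the robot. Origin on the board's upper face, on its middle line, at the inner face of the foot stop, 35 mm above the bench. x axis up the slope, y across, z square out of the board. A seated tube fills x = 0 to 130 mm, its axis at y = 0, z = 32 mm. The sprung keeper is at the top end
- seat (a point): where the middle of a seated tube lies (cradle x = 65, y = 0, z = 32 mm). Two white V notches carry the tube, 8 mm thick in x, centred at cradle x = 22 and 104 mm; 90 degree vees whose tips reach z = 31 mm, 20 mm to each side. Between them the tube is free at both sides for the fingers, down to the board
- foot_stop (a point): top edge of the foot stop, at its inner face: a dark steel wall across the low end of the cradle, from cradle x = -8 to 0 mm, 44 mm wide, top at z = 30 mm, which is 2 mm below a seated tube's axis
- keeper (a joint): travel of the sprung dark steel keeper up the slope, m: 0 closed (by its spring), 0.020 fully back; 0.005 with the long tube properly held. Pushing back takes about 3.8 N at 0, 4.5 N at 0.005, 6.8 N at 0.020. It returns by itself when let go
- keeper_face (a point): middle of the keeper's face that presses on the cap end: cradle x = 125 mm + keeper travel, y = 0, z = 32 mm. The keeper is a wall 44 mm wide and 8 mm thick behind this face, from the board up to the hood. A tube swings down past the foot stop freely with the keeper about 13 mm back
- keeper_hood (a point): lower front edge of the keeper's hood, a 5 mm thick, 44 mm wide roof overhanging the keeper's face by 10 mm towards the foot stop, underside at cradle z = 51 mm (7 mm above a seated tube). The cap comes in below it with the tube pitched cap-down about 12 degrees against the board, so that the foot end passes over the foot stop
- flask: conical glass flask, 64 mm wide at the foot, 100 mm high, standing between the rest and the stand; leave it standing
- beaker: glass beaker, 56 mm wide, 75 mm high; leave
- dropper_bottle: small amber bottle, 36 mm wide, 75 mm high; leave
- wash_bottle: white plastic bottle, 72 mm wide, 170 mm high; leave
- reagent_jar: glass jar with black lid, 68 mm wide, 90 mm high; leave
Mind the look-alikes: they are no part of the job. What is shaped like the long_tube but purple is not meant. What is shaped like the stand but pink is not meant.

How it is judged (in metres and radians):
On the way:
1. the long tube's cap, under the hood, pushes the keeper back by more than 6 mm (value of joint keeper above 0.006 m and distance between long_tube_cap and keeper_face below 0.025 m), for 0.05 s.
At the end, for the whole second after the job is handed in: the long tube lies in both V notches of the cradle, cap up the slope, foot within 3 mm of the stop, axis within 4 mm of its seat and 4 degrees of the slope, at rest, with the keeper sprung down onto its cap (keeper travel 2 to 8 mm) (x of long_tube in the frame of cradle between 0.061 and 0.068 m and y of long_tube in the frame of cradle between -0.004 and 0.004 m and z of long_tube in the frame of cradle between 0.028 and 0.036 m and angle between the x axis of long_tube and the x axis of cradle, either way round below 0.07 rad and x of long_tube_cap in the frame of cradle above 0.1 m and value of joint keeper between 0.002 and 0.008 m and linear speed of long_tube below 0.02 m/s); the robot touches nothing.
It fails at once if the short tube is moved more than 30 mm (distance of short_tube from where it was at the start of the episode above 0.03 m).
It fails at once if any other ware is moved more than 30 mm (distance of any of flask, beaker, dropper_bottle, wash_bottle, reagent_jar from where it was at the start of the episode above 0.03 m).
It also fails if it takes over 48 s, if anything falls off the work surface, if the arm or the gripper's body presses on something with over 40 N, if the wrist force passes 120 N, or if a joint passes its speed limit or range.

## Working session

There is one attempt and no reset: what is moved stays moved. The work goes in short steps, each a Python script; the robot and the scene stay as the last script left them, time stands still between calls to the robot, and variables do not carry over. Pictures are saved under pics/ and viewed, and the job is handed in when it is done.

```bash
ls; mkdir -p pics
python3 - <<'E'
from rig import r
import cv2,numpy as np,json
for n in("side","top"):
    d=r.get_image(n); cv2.imwrite(f"pics/{n}0.png",d["img"][:,:,::-1]); print(n,np.round(d["intrinsics"],2).tolist(),np.round(d["cam_to_world"],4).tolist())
    np.savez(f"{n}0.npz",**d)
s=r.read_state();print(s,r.grip_depth)
E
```

```text
pics
side [[472.65, 0.0, 256.24], [0.0, 472.65, 200.49], [0.0, 0.0, 1.0]] [[-0.7833, -0.3983, 0.4772, -0.1379], [-0.6216, 0.5084, -0.596, 0.825], [-0.0053, -0.7635, -0.6458, 0.9906], [0.0, 0.0, 0.0, 1.0]]
top [[362.83, 0.0, 250.97], [0.0, 362.83, 185.88], [0.0, 0.0, 1.0]] [[0.0293, -0.9877, 0.1539, 0.3506], [-0.9993, -0.0326, -0.019, 0.0132], [0.0238, -0.1532, -0.9879, 1.1494], [0.0, 0.0, 0.0, 1.0]]
{'t': 0.1, 'joints': array([-6.53194076e+01,  1.83480640e+01,  8.96979560e+01, -1.63204362e-03,
        7.20432324e+01, -1.14431973e+00]), 'dq': array([-0.04520168,  0.01366758, -0.17293102,  0.03740763, -0.13150073,
       -0.00056144]), 'effort': array([ 1.10027879e-03, -4.16407585e+01, -2.34704465e+01,  3.32798254e-05,
        4.88528705e-03, -7.49287011e-06]), 'tool_pos': array([ 0.25031971, -0.51719968,  0.23057536]), 'tcp_rot': array([-1.79910734e+02, -2.30991182e-04,  2.58254163e+01]), 'wrist_force': array([ 0.24211069,  0.4561206 , -0.26424603]), 'wrist_torque': array([-0.02216847, -0.00014731, -0.01241591]), 'opening': 1.001478386065315} 0.0187
```

View pics/side0.png

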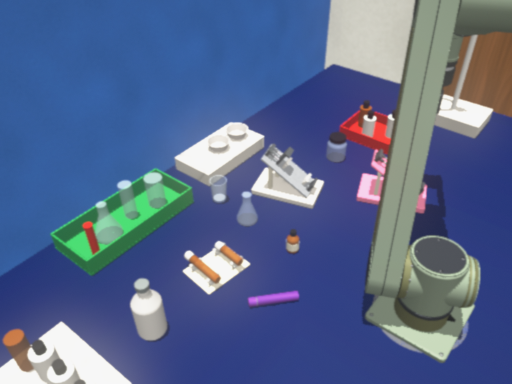

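View pics/top0.png

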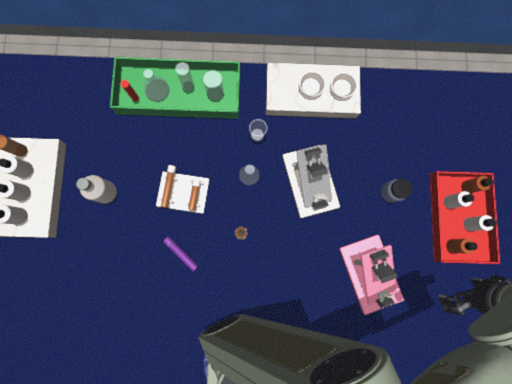

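The top view shows the rest at about (183,193), with the long tube on the left at (168,186). The grey stand is at about (312,181), the pink decoy at (373,275) and the purple decoy at (180,253). I'll zoom in next.

Run:
```python
import cv2,numpy as np
t=cv2.imread("pics/top0.png"); s=cv2.imread("pics/side0.png")
f=lambda im,x,y,w,h,k: cv2.resize(im[y:y+h,x:x+w],None,fx=k,fy=k,interpolation=cv2.INTER_CUBIC)
cv2.imwrite("pics/z1.png",f(t,150,155,70,70,8))
cv2.imwrite("pics/z2.png",f(t,275,135,75,90,6.5))
cv2.imwrite("pics/z3.png",f(s,175,230,85,70,8))
cv2.imwrite("pics/z4.png",f(s,245,135,90,75,8))
```

```text
(no output)
```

View pics/z1.png

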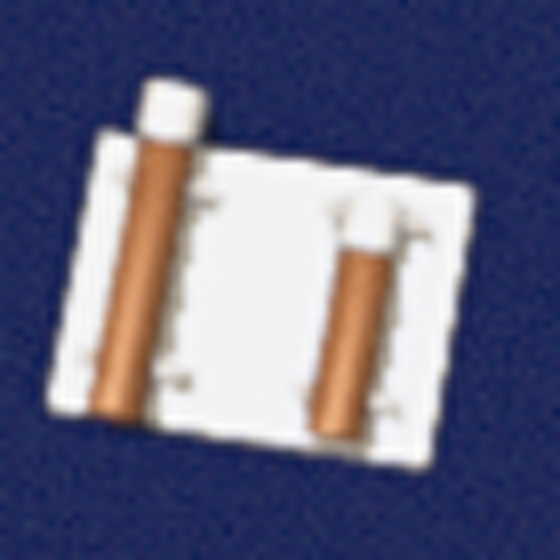

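View pics/z2.png

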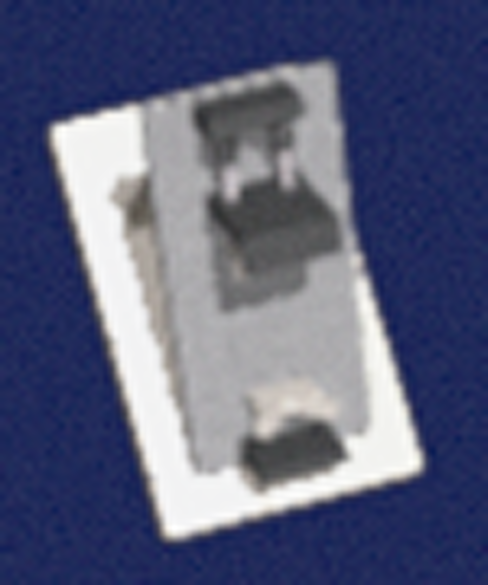

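View pics/z3.png

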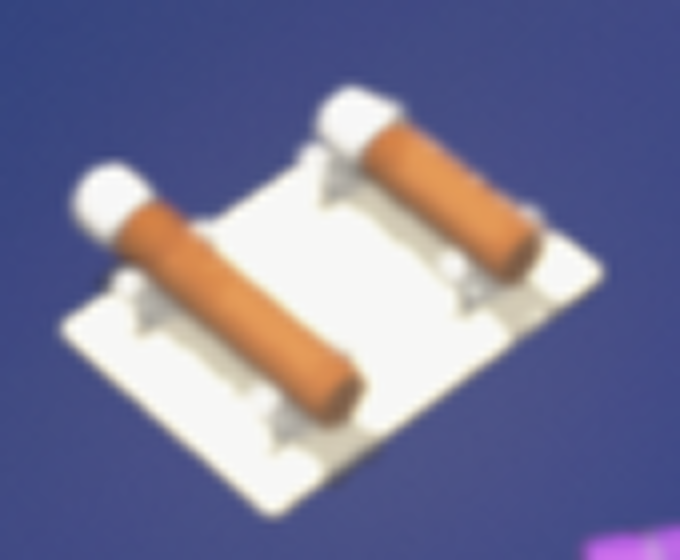

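View pics/z4.png

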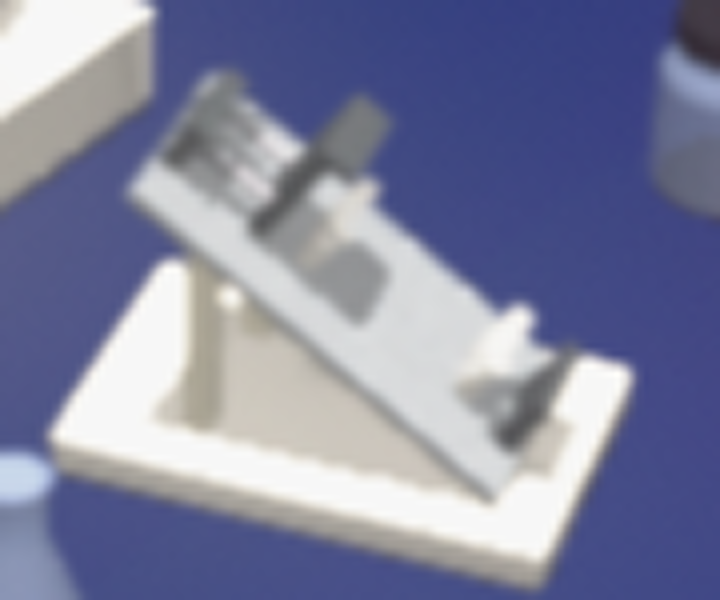

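```bash
cat > h.py <<'E'
import numpy as np,cv2
from scipy.optimize import least_squares
from scipy.spatial.transform import Rotation as R
C={n:dict(np.load(f"{n}0.npz")) for n in("side","top")}
def proj(n,P):
    K,T=C[n]["intrinsics"],C[n]["cam_to_world"]
    p=(np.atleast_2d(P)-T[:3,3])@T[:3,:3]
    return (p@K.T)[:,:2]/p[:,2:]
def stand_T(p): # x,y,yaw,d -> slab T, cradle T
    S=np.eye(4);S[:3,:3]=R.from_euler('z',p[2]).as_matrix();S[:3,3]=[p[0],p[1],0]
    c=np.eye(4);c[:3,:3]=R.from_euler('y',-35,degrees=True).as_matrix();c[:3,3]=[p[3],0,.035]
    return S,S@c
ap=lambda T,P:np.atleast_2d(P)@T[:3,:3].T+T[:3,3]
def box(x0,x1,y0,y1,z0,z1):
    c=np.array([[x,y,z] for x in(x0,x1) for y in(y0,y1) for z in(z0,z1)])
    e=[(i,i^b) for i in range(8) for b in(1,2,4) if i<i^b]
    return c,e
def overlay(n,im,segs,off,k,out):
    x,y,w,h=off
    z=cv2.resize(im[y:y+h,x:x+w],None,fx=k,fy=k,interpolation=cv2.INTER_CUBIC)
    for a,b,col in segs:
        q=(proj(n,[a,b])-[x,y]+.5)*k-.5
        cv2.line(z,*[tuple(int(v) for v in np.round(u)) for u in q],col,1,cv2.LINE_AA)
    cv2.imwrite(out,z)
E
cat > fit.py <<'E'
from h import *
u=lambda pts,ox,oy,k:(np.array(pts)+.5)/k-.5+[ox,oy]
sl=lambda *p:np.array(p)
# slab top corners (far-left = +x +y)
T=[((.105,.065),(50,127)),((-.105,.065),(170,540)),((-.105,-.065),(425,470))]
Sd=[((.105,.065),(52,437)),((-.105,-.065),(633,372)),]
res=lambda p:np.concatenate([ (proj("top",ap(stand_T(p)[0],[[*a,.02] for a,_ in T]))-u([b for _,b in T],275,135,6.5)).ravel(),
 (proj("side",ap(stand_T(p)[0],[[*a,.02] for a,_ in Sd]))-u([b for _,b in Sd],245,135,8)).ravel()])
s=least_squares(lambda q:res([*q,-.08]),[.4,-.15,0.2]);print(s.x,res([*s.x,0]).round(2))
p=[*s.x,-.075]
def segs(p):
    S,Cr=stand_T(p);o=[]
    for M,b,col in [(S,box(-.105,.105,-.065,.065,0,.02),(0,0,255)),(Cr,box(-.008,0,-.022,.022,0,.03),(0,255,0)),(Cr,box(.115,.133,-.022,.022,.051,.056),(0,255,255)),(Cr,box(-.008,.17,-.045,.045,0,0),(255,0,255)),(Cr,box(.018,.026,-.02,.02,.031,.031),(255,128,0)),(Cr,box(.1,.108,-.02,.02,.031,.031),(255,128,0))]:
        c=ap(M,b[0]);o+=[(c[i],c[j],col) for i,j in b[1]]
    return o
if __name__=="__main__":
    import sys
    if len(sys.argv)>1:p=eval(sys.argv[1])
    overlay("top",cv2.imread("pics/top0.png"),segs(p),(275,135,75,90),6.5,"pics/o2.png")
    overlay("side",cv2.imread("pics/side0.png"),segs(p),(245,135,90,75),8,"pics/o4.png")
E
python3 fit.py
```

```text
[ 0.54950624 -0.19819709  0.29058694] [ 0.02  0.36 -0.22  0.35  0.17  0.47 -0.61 -0.49 -0.37 -0.68]
```

View pics/o2.png

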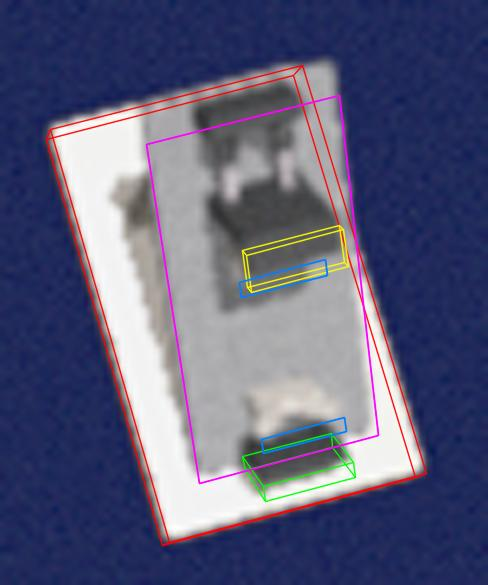

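View pics/o4.png

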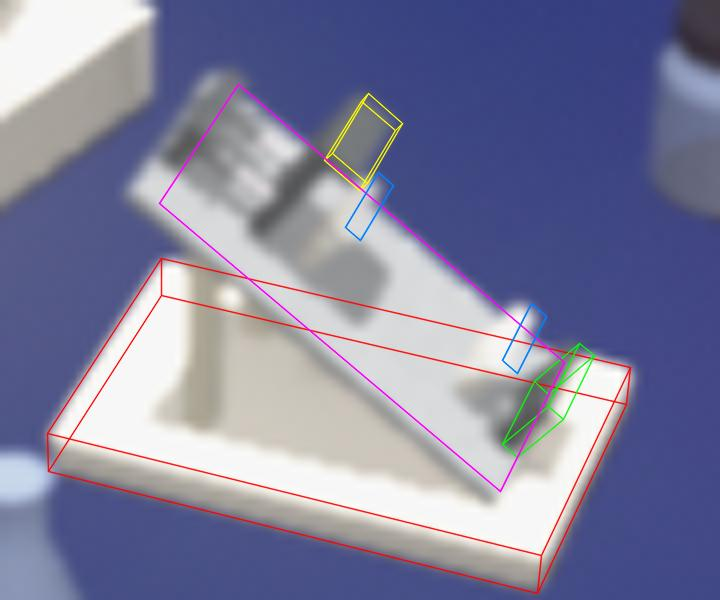

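```bash
python3 fit.py "[.5495,-.198,.2906,-.0715]"
python3 - <<'E'
import cv2
t=cv2.imread("pics/top0.png")[150:212,300:335]
cv2.imwrite("pics/z5.png",cv2.resize(t,None,fx=9.5,fy=9.5,interpolation=cv2.INTER_LANCZOS4))
E
```

```text
[ 0.54950624 -0.19819709  0.29058694] [ 0.02  0.36 -0.22  0.35  0.17  0.47 -0.61 -0.49 -0.37 -0.68]
```

View pics/o2.png

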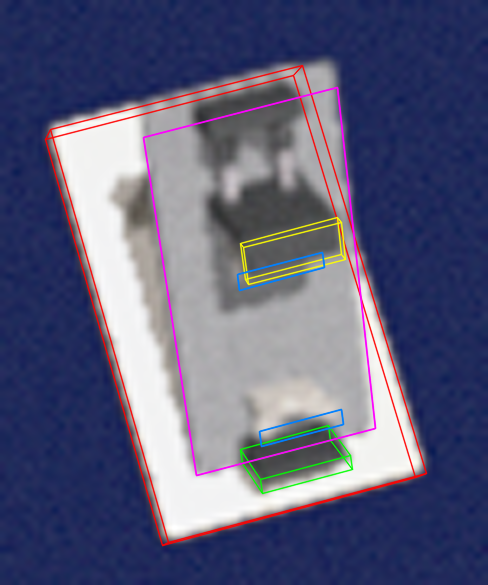

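View pics/o4.png

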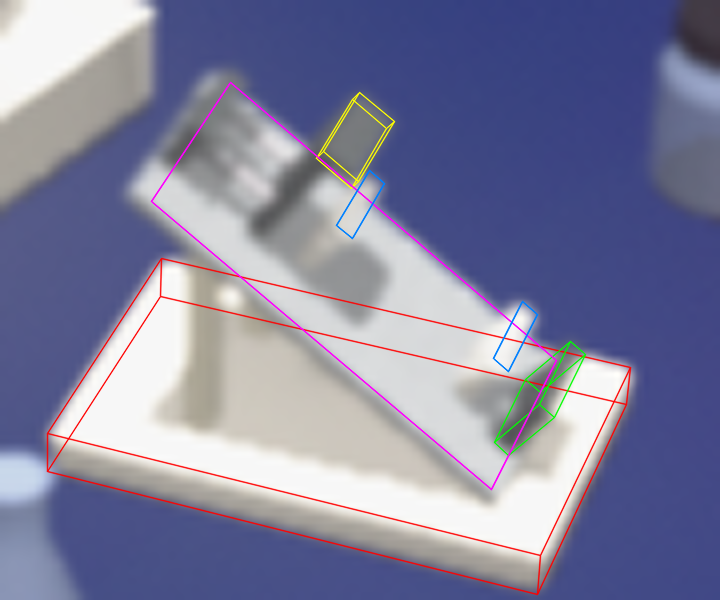

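View pics/z5.png

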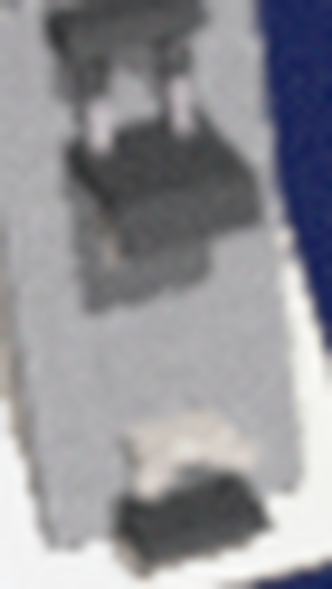

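```bash
cat > fit2.py <<'E'
from h import *
u=lambda pts,ox,oy,k:(np.array(pts)+.5)/k-.5+[ox,oy]
# params: stand x,y,yaw,d ; rest x,y,yaw ; tube slide, ; cam biases 2x3
obs=[]
S=lambda p:stand_T(p)[0]; Cr=lambda p:stand_T(p)[1]
def Rt(p):
    M=np.eye(4);M[:3,:3]=R.from_euler('z',p[6]).as_matrix();M[:3,3]=[p[4],p[5],0];return M
t2=lambda a:u([a],275,135,6.5)[0]; t5=lambda a:u([a],300,150,9.5)[0]; t1=lambda a:u([a],150,155,8)[0]
s4=lambda a:u([a],245,135,8)[0]; s3=lambda a:u([a],175,230,8)[0]
A=lambda n,f,P,q:obs.append((n,f,np.array(P),q))
for P,q in [((.105,.065,.02),(50,127)),((-.105,.065,.02),(168,540)),((-.105,-.065,.02),(425,470))]:A("top",S,P,t2(q))
for P,q in [((.105,.065,.02),(52,437)),((-.105,-.065,.02),(633,372))]:A("side",S,P,s4(q))
for P,q in [((-.008,.022,.03),(140,575)),((-.008,-.022,.03),(268,523)),((.115,.022,.056),(125,258)),((.115,-.022,.056),(260,215)),]:A("top",Cr,P,t5(q))
for P,q in [((.115,-.022,.056),(392,122)),((.133,-.022,.056),(361,92)),((0,-.022,.03),(573,343))]:A("side",Cr,P,s4(q))
for P,q in [((.056,.075,.006),(100,130)),((.056,-.075,.006),(475,184)),((-.056,-.075,.006),(430,468)),((-.056,.075,.006),(50,410))]:A("top",Rt,P,t1(q))
for P,q in [((-.056,.075,.006),(273,515)),((-.056,-.075,.006),(603,270)),((.056,.075,.006),(60,327))]:A("side",Rt,P,s3(q))
def res(p):
    o=[]
    for n,f,P,q in obs:
        b=p[7:10] if n=="top" else p[10:13]
        o.append((proj(n,ap(f(p),P)+b)[0]-q)/.4)
    return np.r_[np.ravel(o),p[7:]/.0015]
s=least_squares(res,[.55,-.198,.29,-.0715,.42,.22,-.1]+[0]*6,loss='soft_l1')
if __name__=="__main__":
    print(s.x.round(4)); 
    for (n,f,P,q),e in zip(obs,res(s.x)[:2*len(obs)].reshape(-1,2)*.4): print(n,P,e.round(2))
    M=Rt(s.x)
    c,e=box(-.056,.056,-.075,.075,.006,.006)
    for n,b,off,o in (("top",s.x[7:10],(150,155,70,70),"o1"),("side",s.x[10:13],(175,230,85,70),"o3")):
        sg=[(ap(M,c)[i]+b,ap(M,c)[j]+b,(0,0,255)) for i,j in e]
        for y0,L in((.042,.13),(-.042,.095)):
          for xm in (0.008 if L>.1 else 0,):
            for xx in(-L/2,L/2,L/2-.022):
                th=np.linspace(0,2*np.pi,25); ci=np.c_[th*0+xx+xm,y0+.012*np.cos(th),.034+.012*np.sin(th)]
                ci=ap(M,ci)+b; sg+=[(ci[i],ci[i+1],(0,255,0)) for i in range(24)]
        overlay(n,cv2.imread(f"pics/{n}0.png"),sg,off,8,f"pics/{o}.png")
E
python3 fit2.py
```

```text
[ 5.488e-01 -1.976e-01  2.890e-01 -6.850e-02  5.015e-01  2.076e-01
 -1.165e-01  1.900e-03 -0.000e+00 -0.000e+00 -1.900e-03  0.000e+00
 -1.000e-04]
top [0.105 0.065 0.02 ] [-0.09 -0.04]
top [-0.105  0.065  0.02 ] [-0.13 -0.05]
top [-0.105 -0.065  0.02 ] [-0.03  0.14]
side [0.105 0.065 0.02 ] [-0.1 -0.1]
side [-0.105 -0.065  0.02 ] [ 0.23 -0.24]
top [-0.008  0.022  0.03 ] [ 0.22 -0.94]
top [-0.008 -0.022  0.03 ] [0.56 0.85]
top [0.115 0.022 0.056] [-0.36  0.11]
top [ 0.115 -0.022  0.056] [0.31 0.77]
side [ 0.115 -0.022  0.056] [-0.06  0.07]
side [ 0.133 -0.022  0.056] [-0.48  0.14]
side [ 0.    -0.022  0.03 ] [-0.61 -0.03]
top [0.056 0.075 0.006] [0.22 0.09]
top [ 0.056 -0.075  0.006] [-0.16  0.26]
top [-0.056 -0.075  0.006] [-0.36 -0.56]
top [-0.056  0.075  0.006] [-0.06 -0.33]
side [-0.056  0.075  0.006] [ 0.19 -0.27]
side [-0.056 -0.075  0.006] [-0.05 -0.01]
side [0.056 0.075 0.006] [0.26 0.32]
```

```bash
sleep 4
```

```text
(no output)
```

View pics/o1.png

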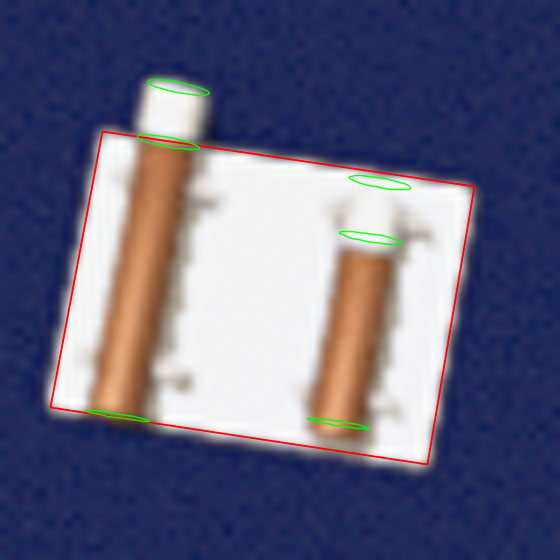

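View pics/o3.png

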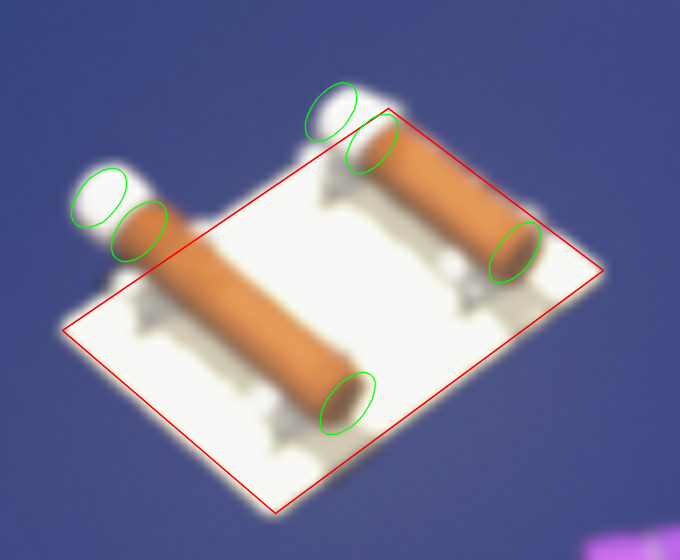

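```bash
cat >> h.py <<'E'
def pose_from(Tc,xc,zc,a,g,depth,dz=0,flip=1,y=0):
    """cradle frame Tc, cap centre (xc,zc), pitch a deg cap-down, grip at distance g from cap -> TCP pos, rpy"""
    a=np.radians(a);u=np.array([np.cos(a),0,-np.sin(a)]);n=np.array([np.sin(a),0,np.cos(a)])
    gp=np.array([xc,y,zc])-g*u - depth*n + dz*n
    X=Tc[:3,:3]@u*flip;Z=-(Tc[:3,:3]@n);M=np.c_[X,np.cross(Z,X),Z]
    return ap(Tc,gp)[0],R.from_matrix(M).as_euler('xyz',degrees=True)
E
python3 - <<'E'
from rig import r
from fit2 import *
p=s.x; M=Rt(p); print("mid",ap(M,[.009,.042,.034]),"yaw",np.degrees(p[6]))
gp=ap(M,[.009,.042,.034-r.grip_depth])[0]
_,Tc=stand_T(p)
for fl,yw in((1,0),(-1,180)):
    o=[180,0,np.degrees(p[6])+yw]
    o[2]=(o[2]+180)%360-180
    print(fl,r.inverse_kinematics(gp,o), r.inverse_kinematics(gp+[0,0,.2],o))
    for xc,zc,a,dz in((.118,.033,12,.12),(.138,.033,12,0),(.138,.032,0,0)):
        q=pose_from(Tc,xc,zc,a,.065,r.grip_depth,dz,fl); print(q, r.inverse_kinematics(*q))
E
```

```text
mid [[0.51527564 0.24827108 0.034     ]] yaw -6.677524082923381
1 [ 2.45737179e+01  3.04297252e+01  1.05467008e+02 -2.54444375e-14
  4.41032667e+01  1.21251242e+02] [ 2.45737179e+01  1.86374270e+01  9.15366041e+01 -2.54444375e-14
  6.98259689e+01  1.21251242e+02]
(array([ 0.46235639, -0.22332605,  0.19756366]), array([180.        , -23.        ,  16.55790961])) [-38.55373425   8.21363556 112.63640236  25.37764481  48.4022169
  19.66444603]
(array([ 0.52300347, -0.20529487,  0.0985746 ]), array([180.        , -23.        ,  16.55790961])) [-32.20492565  18.65531318 115.67752856  31.55539534  34.15684927
  16.66034968]
(array([ 0.53314542, -0.20227953,  0.0877658 ]), array([180.        , -35.        ,  16.55790961])) [-36.87760578  20.36129808 122.24951864  63.87650119  30.87081935
 -18.0991879 ]
-1 [ 24.57371786  30.42972523 105.46700804   0.          44.10326673
 -58.74875805] [ 24.57371786  18.63742701  91.53660411   0.          69.82596888
 -58.74875805]
(array([ 0.46235639, -0.22332605,  0.19756366]), array([-180.        ,   23.        , -163.44209039])) None
(array([ 0.52300347, -0.20529487,  0.0985746 ]), array([-180.        ,   23.        , -163.44209039])) None
(array([ 0.53314542, -0.20227953,  0.0877658 ]), array([-180.        ,   35.        , -163.44209039])) None
```

Run:
```python
from rig import r
from fit2 import *
p=s.x; M=Rt(p); gp=ap(M,[.009,.042,.034-r.grip_depth])[0]; o=[180,0,np.degrees(p[6])]
r.movep(gp+[0,0,.15],o); print(r.read_state()['t'])
r.movel(gp+[0,0,.06],rate=.25)
for n in("side","top"): cv2.imwrite(f"pics/{n}1.png",r.get_image(n)["img"][:,:,::-1])
print(r.read_state()['t'],r.read_state()['tool_pos'])
t=cv2.imread("pics/top1.png")[130:250,130:260];u_=cv2.imread("pics/side1.png")[180:300,150:280]
cv2.imwrite("pics/c1.png",cv2.resize(np.hstack([t,u_]),None,fx=3,fy=3,interpolation=cv2.INTER_CUBIC))
```

```text
2.9583
3.5667 [0.51686272 0.24878583 0.07724545]
```

View pics/c1.png

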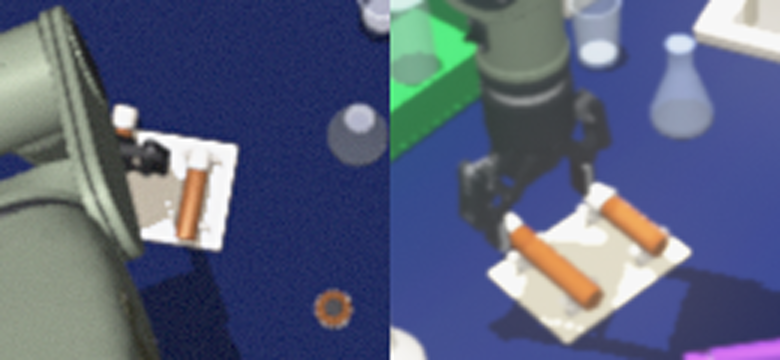

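The fingers straddle the long tube and the short one is clear, so I'll descend and grip.

Run:
```python
from rig import r
from fit2 import *
p=s.x; M=Rt(p); gp=ap(M,[.009,.042,.034-r.grip_depth])[0]
print(r.movel(gp,rate=.1,until_force=15), r.read_state()['tool_pos'],gp)
for n in("side","top"): cv2.imwrite(f"pics/{n}2.png",r.get_image(n)["img"][:,:,::-1])
r.set_gripper(0.0,80); q=r.read_state();print(q['t'],q['opening'],q['tool_pos'],q['wrist_force'])
r.movel(gp+[0,0,.16],rate=.2); q=r.read_state();print(q['t'],q['opening'],q['tool_pos'],q['wrist_force'],q['wrist_torque'])
for n in("side","top"): cv2.imwrite(f"pics/{n}3.png",r.get_image(n)["img"][:,:,::-1])
cv2.imwrite("pics/c2.png",np.hstack([cv2.resize(cv2.imread(f"pics/side{i}.png")[150:300,140:270],None,fx=3,fy=3) for i in(2,3)]))
```

```text
False [0.51581142 0.24852228 0.01585878] [0.51527564 0.24827108 0.0153    ]
5.025 0.2554659704468174 [0.51537125 0.24828371 0.01565999] [-0.42086859 -0.67642494  4.2738702 ]
5.975 0.25541851814944494 [0.51442568 0.24789148 0.17393431] [ 4.25305594e-02 -3.75093954e-04 -1.25160683e+00] [-0.00813066 -0.02215288 -0.03753759]
```

View pics/c2.png

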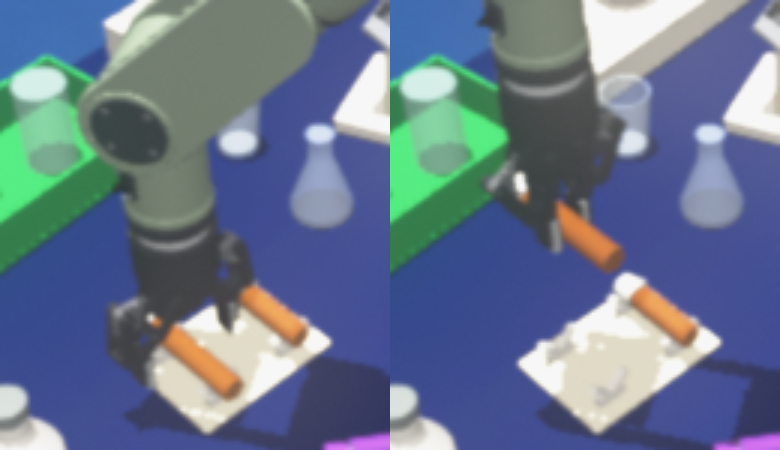

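```bash
cat > pre.py <<'E'
from h import *
P=np.array([.5488,-.1976,.2890,-.0685]); GD=.0187
def ins(back,up=0,zc=.033,xc=.1225,a=12,g=.065,y=0,P=P):
    Tc=stand_T(P)[1]; ar=np.radians(a)
    return pose_from(Tc,xc-back*np.cos(ar),zc+back*np.sin(ar)+up,a,g,GD,y=y)
E
python3 - <<'E'
from rig import r
from pre import *
q=r.read_state()['tool_pos']
r.movel(q+[-.01,0,.07],rate=.25)
r.movep(*ins(.035,.08)); r.dwell(.2)
s=r.read_state();print(s['t'],s['tool_pos'],s['tcp_rot'],ins(.035,.08),s['wrist_force'],s['wrist_torque'],s['joints'])
for n in("side","top"): cv2.imwrite(f"pics/{n}4.png",r.get_image(n)["img"][:,:,::-1])
cv2.imwrite("pics/c4.png",np.hstack([cv2.resize(cv2.imread(f"pics/side4.png")[90:230,220:350],None,fx=3,fy=3),cv2.resize(cv2.imread(f"pics/top4.png")[100:240,230:360],None,fx=3,fy=3)]))
E
```

```text
8.5083 [ 0.43638524 -0.23068596  0.14162084] [179.99532377 -23.00531368  16.62914168] (array([ 0.43596976, -0.23114714,  0.14154074]), array([180.        , -23.        ,  16.55848028])) [-0.48758024  0.57665354 -1.56341043] [-0.11182656  0.23559672 -0.01630679] [-41.6031252   10.75942118 119.19208354  30.08553318  41.50896305
  10.47891578]
```

View pics/c4.png

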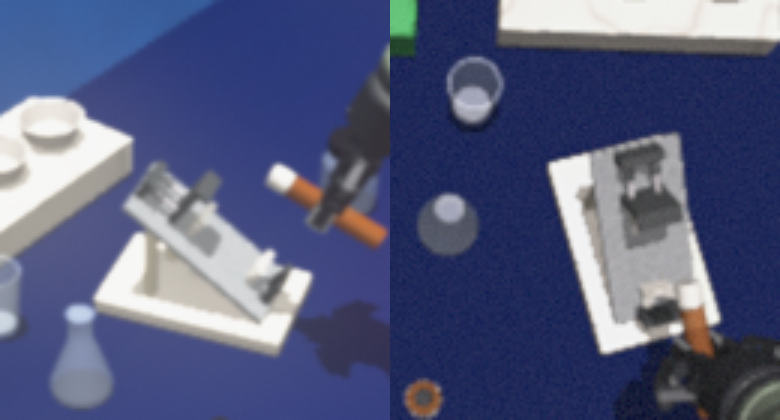

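```bash
cat > ov.py <<'E'
from pre import *
from fit import segs
def tube(pos,rpy,g=.065,off=0):
    M=R.from_euler('xyz',rpy,degrees=True).as_matrix(); gp=np.array(pos)-M[:,2]*GD+M[:,2]*off
    sg=[];th=np.linspace(0,2*np.pi,25)
    rings=[]
    for d in(g,g-.022,g-.13):
        ci=gp+np.c_[th*0+d,.012*np.cos(th),.012*np.sin(th)]@M.T
        rings.append(ci); sg+=[(ci[i],ci[i+1],(0,255,0)) for i in range(24)]
    sg+=[(rings[0][i],rings[2][i],(255,255,0)) for i in range(0,24,6)]
    return sg
E
python3 - <<'E'
from ov import *
sg=tube([ 0.43638524,-0.23068596,0.14162084],[179.99532377,-23.00531368,16.62914168])
import fit
overlay("side",cv2.imread("pics/side4.png"),sg+segs(P),(255,135,100,75),7,"pics/v1.png")
overlay("top",cv2.imread("pics/top4.png"),sg+segs(P),(280,140,80,90),6.5,"pics/v2.png")
E
```

```text
[ 0.54950624 -0.19819709  0.29058694] [ 0.02  0.36 -0.22  0.35  0.17  0.47 -0.61 -0.49 -0.37 -0.68]
```

View pics/v1.png

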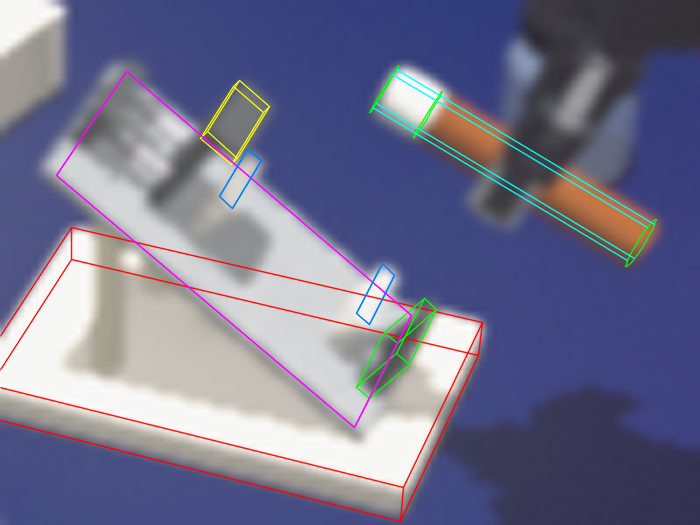

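View pics/v2.png

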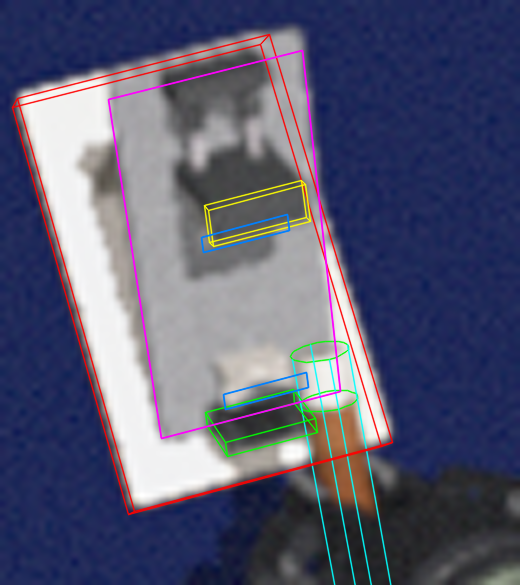

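The overlay of predicted tube and stand agrees with both pictures to about 1 px, with the top view putting the hood 1–1.5 px farther up the slope. I'll lower, move in axially and find the keeper by force.

Run:
```python
from rig import r
from pre import *
r.movel(ins(.032,0,y=.0005)[0],rate=.12); r.dwell(.15)
s=r.read_state();print(s['t'],s['wrist_force'],s['tool_pos']-ins(.032,0,y=.0005)[0])
h=r.movel(ins(-.010,0,y=.0005)[0],rate=.03,until_force=2.5)
s=r.read_state();Tc=stand_T(P)[1]
d=(s['tool_pos']-ins(0,0,y=.0005)[0])@Tc[:3,:3]
print(h,s['t'],s['wrist_force']@Tc[:3,:3],d)
for n in("side","top"): cv2.imwrite(f"pics/{n}5.png",r.get_image(n)["img"][:,:,::-1])
from ov import *
sg=tube(s['tool_pos'],s['tcp_rot'])
overlay("side",cv2.imread("pics/side5.png"),sg+segs(P),(255,135,100,75),7,"pics/v3.png")
overlay("top",cv2.imread("pics/top5.png"),sg+segs(P),(280,140,80,90),6.5,"pics/v4.png")
cv2.imwrite("pics/v3n.png",cv2.resize(cv2.imread("pics/side5.png")[135:210,255:355],None,fx=7,fy=7,interpolation=2))
```

```text
9.5833 [-1.11290344  0.14779367 -1.67931461] [ 5.19028366e-05 -4.17837711e-04  7.38804600e-04]
True 10.6167 [-1.96577463  0.57164817 -0.34101003] [ 0.00057149  0.00044012 -0.00067302]
[ 0.54950624 -0.19819709  0.29058694] [ 0.02  0.36 -0.22  0.35  0.17  0.47 -0.61 -0.49 -0.37 -0.68]
```

View pics/v3n.png

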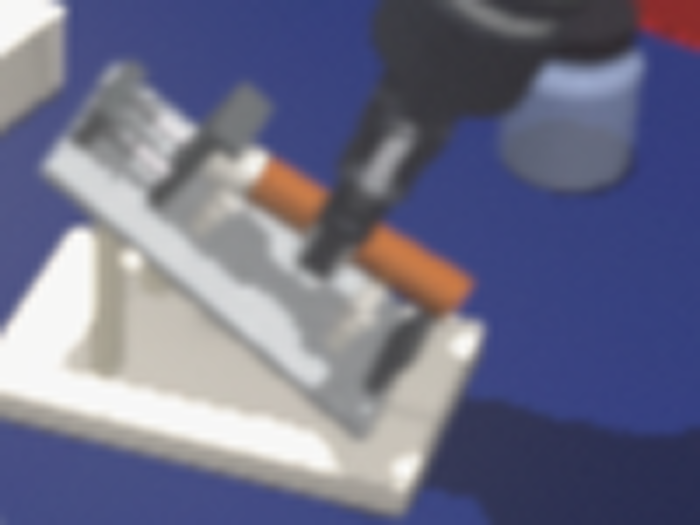

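View pics/v3.png

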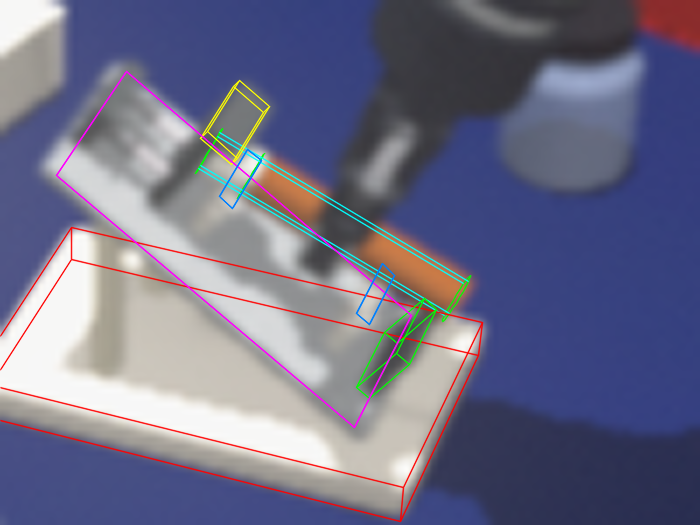

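View pics/v4.png

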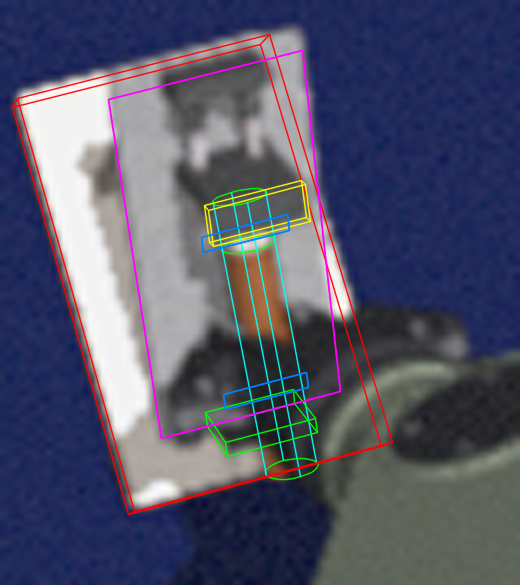

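The top view shows the cap under the hood: only a thin white band shows at (250,243), and the tube is centred to about 1 mm. I'll push back along the slope and watch the force.

Run:
```python
from rig import r
from pre import *
Tc=stand_T(P)[1]
for xc in(.1265,.1305,.1345,.1365):
    r.movel(ins(0,0,xc=xc,y=.001)[0],rate=.03); r.dwell(.15)
    s=r.read_state();print(xc,s['t'],(s['wrist_force']@Tc[:3,:3]).round(2),s['wrist_torque'].round(3),((s['tool_pos']-ins(0,0,xc=xc,y=.001)[0])@Tc[:3,:3]).round(4),s['opening'])
for n in("side","top"): cv2.imwrite(f"pics/{n}6.png",r.get_image(n)["img"][:,:,::-1])
a=cv2.resize(cv2.imread("pics/side6.png")[135:205,260:330],None,fx=5.7,fy=5.7,interpolation=2)
b=cv2.resize(cv2.imread("pics/top6.png")[140:210,280:350],None,fx=5.7,fy=5.7,interpolation=2)
cv2.imwrite("pics/v6.png",np.hstack([a,b]))
```

```text
0.1265 11.1417 [-4.39  0.56 -2.48] [-0.264  0.945 -0.019] [-0.0008  0.0005 -0.0002] 0.2528390828314267
0.1305 11.575 [-4.77  1.08 -2.49] [-0.301  1.025  0.091] [-0.0002  0.0004 -0.0001] 0.25228480746129633
0.1345 12.0083 [-6.49  1.2  -2.45] [-0.236  1.12   0.078] [-0.0002  0.0003 -0.    ] 0.2547279957502013
0.1365 12.4083 [-5.84  1.26 -2.71] [-0.186  1.239  0.168] [-0.0001  0.0002 -0.    ] 0.25245908880265755
```

View pics/v6.png

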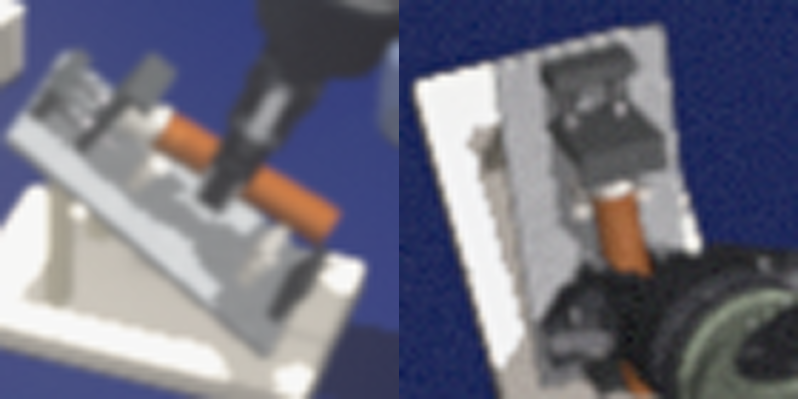

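Run:
```python
from rig import r
from ov import *
s=r.read_state(); print(s['t'])
sg=tube(s['tool_pos'],s['tcp_rot'])
a=(275,140,75,75)
overlay("side",cv2.imread("pics/side6.png"),sg,a,8,"pics/v7.png")
```

```text
[ 0.54950624 -0.19819709  0.29058694] [ 0.02  0.36 -0.22  0.35  0.17  0.47 -0.61 -0.49 -0.37 -0.68]
12.5083
```

View pics/v7.png

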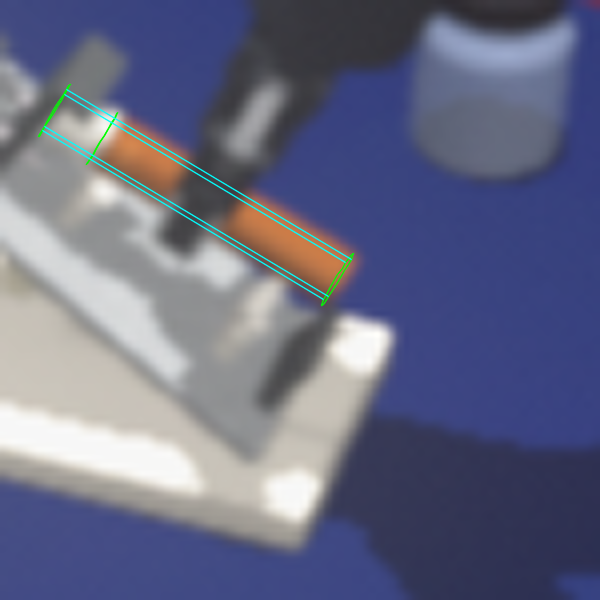

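Run:
```python
from rig import r
from pre import *
Tc=stand_T(P)[1]
for a,zc in((8,.0332),(4,.0332),(1,.0332),(0,.033)):
    q=ins(0,0,xc=.139-.012*np.sin(np.radians(a)),zc=zc,a=a,y=.001)
    h=r.movel(q[0],q[1],rate=.03,until_force=10); r.dwell(.1)
    s=r.read_state();print(a,h,s['t'],(s['wrist_force']@Tc[:3,:3]).round(2),s['wrist_torque'].round(3),((s['tool_pos']-q[0])@Tc[:3,:3]).round(4),s['tcp_rot'].round(2))
    if h:break
for n in("side","top"): cv2.imwrite(f"pics/{n}7.png",r.get_image(n)["img"][:,:,::-1])
from ov import *
s=r.read_state(); sg=tube(s['tool_pos'],s['tcp_rot'])
a=(260,140,75,75)
overlay("side",cv2.imread("pics/side7.png"),sg,a,8,"pics/v8.png")
overlay("side",cv2.imread("pics/side7.png"),[],a,8,"pics/v8n.png")
overlay("top",cv2.imread("pics/top7.png"),[],(280,140,75,75),8,"pics/v9n.png")
```

```text
8 False 12.9167 [-7.03  0.5  -2.62] [-0.322  1.311  0.104] [ 0.0003 -0.0005  0.0001] [179.95 -26.98  16.57]
4 False 13.3333 [-5.71 -0.9  -2.5 ] [-0.476  1.292 -0.115] [ 0.0006 -0.0008  0.0002] [179.89 -31.    16.59]
1 False 13.7083 [-6.36 -1.57 -2.94] [-0.546  1.287 -0.189] [ 0.0005 -0.0008  0.0002] [179.89 -33.98  16.59]
0 False 14.0583 [-3.13 -2.19 -0.15] [-0.653  0.839 -0.168] [ 0.0011 -0.0012  0.0004] [179.82 -35.05  16.62]
[ 0.54950624 -0.19819709  0.29058694] [ 0.02  0.36 -0.22  0.35  0.17  0.47 -0.61 -0.49 -0.37 -0.68]
```

View pics/v8.png

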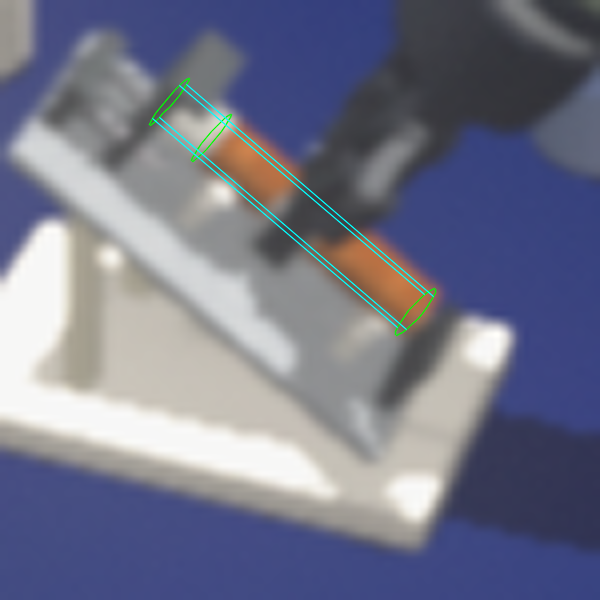

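View pics/v8n.png

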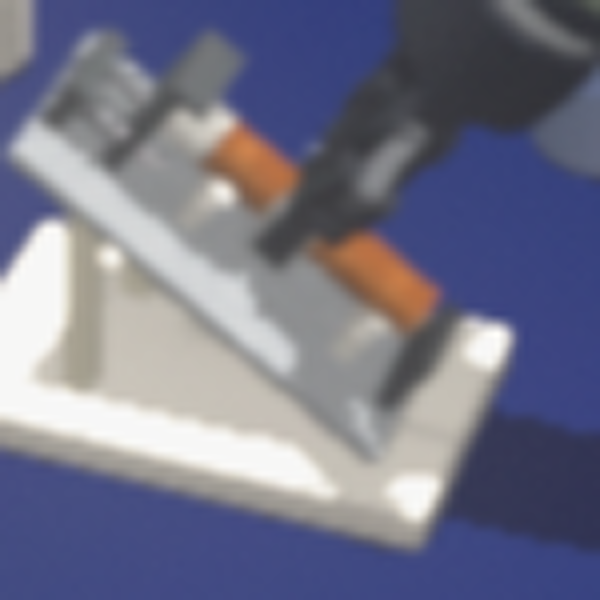

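View pics/v9n.png

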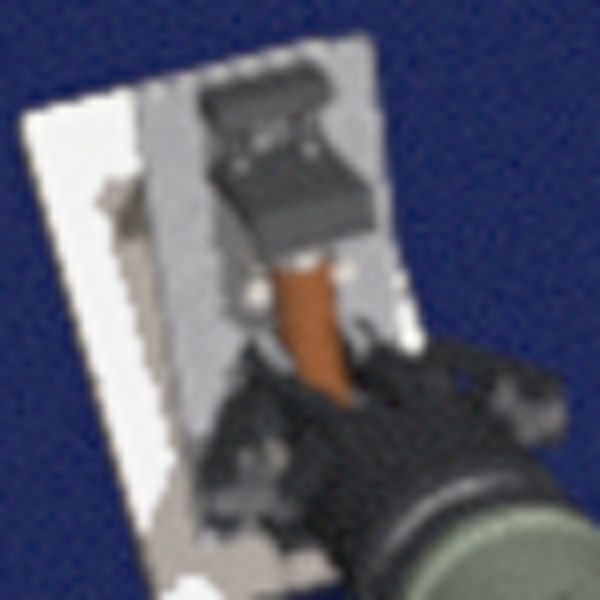

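The swing is done. In the side view the foot corner at (405,328) sits inside the stop wall and the tube follows the model to within 1 px, so it isn't resting on the stop; the force shows light notch contact. I'll ease back towards the stop and release.

Run:
```python
from rig import r
from pre import *
Tc=stand_T(P)[1]
for xc in(.139,.1345,.132):
    q=ins(0,0,xc=xc,zc=.0335,a=0,y=0)
    h=r.movel(q[0],q[1],rate=.03,until_force=8); r.dwell(.15)
    s=r.read_state();print(xc,h,s['t'],(s['wrist_force']@Tc[:3,:3]).round(2),s['wrist_torque'].round(3),((s['tool_pos']-q[0])@Tc[:3,:3]).round(4))
    if h:break
for n in("side","top"): cv2.imwrite(f"pics/{n}8.png",r.get_image(n)["img"][:,:,::-1])
from ov import *
a=(260,140,75,75)
overlay("side",cv2.imread("pics/side8.png"),[],a,8,"pics/v10.png")
```

```text
0.139 False 14.5583 [-4.06 -2.36 -0.5 ] [-0.516  0.924 -0.186] [-0.  0.  0.]
0.1345 False 15.0083 [-5.06 -2.54 -0.53] [-0.674  1.172 -0.115] [-0.0005  0.     -0.    ]
0.132 False 15.4083 [-5.92 -1.53  0.22] [-0.559  1.083 -0.132] [-0.0002  0.     -0.    ]
[ 0.54950624 -0.19819709  0.29058694] [ 0.02  0.36 -0.22  0.35  0.17  0.47 -0.61 -0.49 -0.37 -0.68]
```

View pics/v10.png

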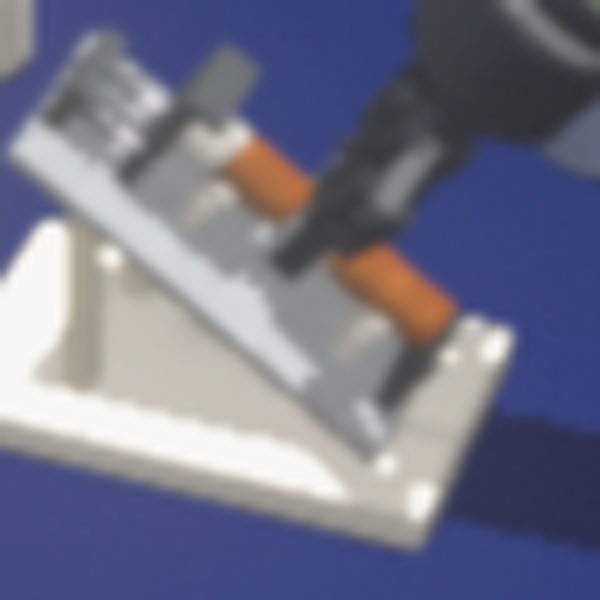

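Run:
```python
from rig import r
from ov import *
s=r.read_state(); sg=tube(s['tool_pos'],s['tcp_rot'])
sg=sg[48:72]+[x for x in segs(P) if x[2]==(0,255,0)]
sg=[(a,b,(255,255,0)) for a,b,_ in sg[:24]]+sg[24:]
overlay("side",cv2.imread("pics/side8.png"),sg,(295,160,35,35),16,"pics/v11.png")
overlay("side",cv2.imread("pics/side8.png"),[],(295,160,35,35),16,"pics/v12.png")
cv2.imwrite("pics/v11.png",np.hstack([cv2.resize(cv2.imread(f"pics/v1{i}.png"),(390,390)) for i in(1,2)]))
```

```text
[ 0.54950624 -0.19819709  0.29058694] [ 0.02  0.36 -0.22  0.35  0.17  0.47 -0.61 -0.49 -0.37 -0.68]
```

View pics/v11.png

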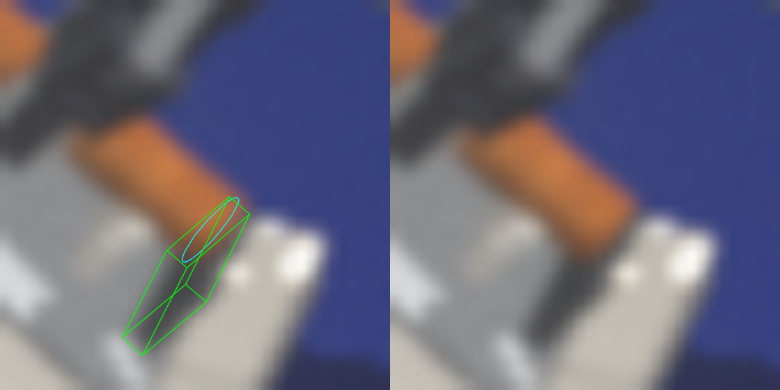

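The near-top corner of the stop hides the foot's lower edge at about (590,260) in the right-hand crop. The foot is therefore down behind the wall, about 0–2 mm from it. I'll release.

Run:
```python
from rig import r
from pre import *
Tc=stand_T(P)[1]
r.set_gripper(0.6); r.dwell(.2)
s=r.read_state();print(s['t'],(s['wrist_force']@Tc[:3,:3]).round(2),s['opening'])
for n in("side","top"): cv2.imwrite(f"pics/{n}9.png",r.get_image(n)["img"][:,:,::-1])
h=r.movel(s['tool_pos']+Tc[:3,2]*.08,rate=.1,until_force=6)
s=r.read_state();print(h,s['t'],(s['wrist_force']@Tc[:3,:3]).round(2))
if not h:
    r.movel(s['tool_pos']+[-.06,0,.15],rate=.3)
r.dwell(.2);print(r.read_state()['t'])
ims=[]
for n in("side","top"): 
    cv2.imwrite(f"pics/{n}10.png",r.get_image(n)["img"][:,:,::-1])
from ov import *
Tc=stand_T(P)[1]
pp,rr=pose_from(Tc,.130,.032,0,.065,GD)
sg=tube(pp,rr)+segs(P)
for nm,k in(("9",0),("10",1)):
    overlay("side",cv2.imread(f"pics/side{nm}.png"),[],(260,140,75,75),5,"pics/a.png");overlay("top",cv2.imread(f"pics/top{nm}.png"),[],(280,140,75,75),5,"pics/b.png")
    cv2.imwrite(f"pics/w{nm}.png",np.hstack([cv2.imread("pics/a.png"),cv2.imread("pics/b.png")]))
overlay("side",cv2.imread(f"pics/side10.png"),sg,(260,140,75,75),5,"pics/a.png");overlay("top",cv2.imread(f"pics/top10.png"),sg,(280,140,75,75),5,"pics/b.png")
cv2.imwrite(f"pics/w11.png",np.hstack([cv2.imread("pics/a.png"),cv2.imread("pics/b.png")]))
```

```text
16.1 [ 0.05 -0.18 -0.63] 0.6011705368992405
False 17.15 [-1.13 -0.5   0.32]
18.0333
[ 0.54950624 -0.19819709  0.29058694] [ 0.02  0.36 -0.22  0.35  0.17  0.47 -0.61 -0.49 -0.37 -0.68]
```

View pics/w10.png

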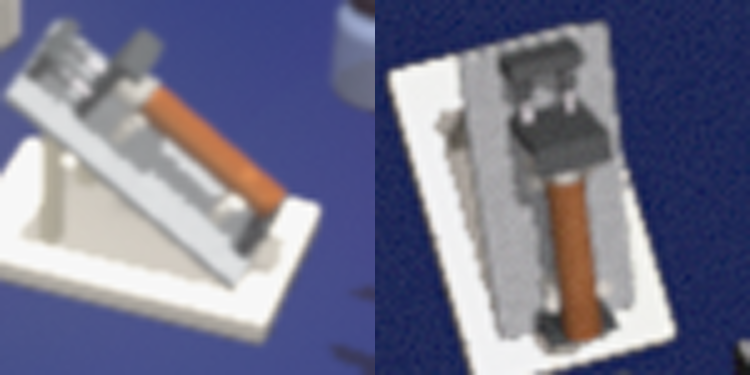

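View pics/w11.png

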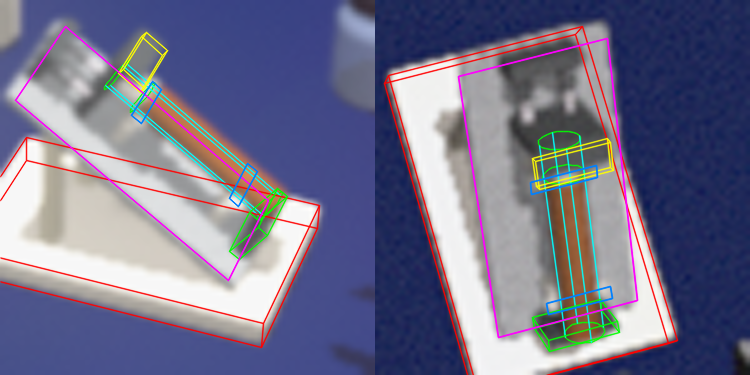

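View pics/side10.png

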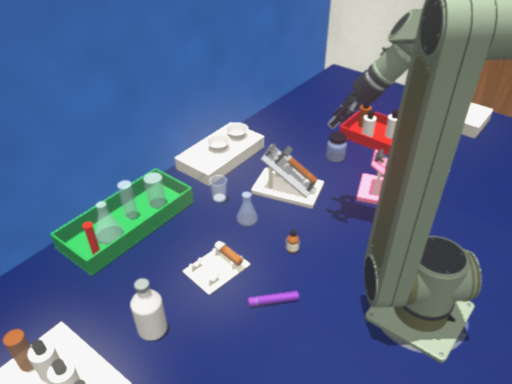

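Run:
```python
from ov import *
Tc=stand_T(P)[1]
out=[]
# tube seated vs. tube with foot on the stop, side view
for xc,zc,a in((.130,.032,0),(.1285,.0335,4.5)):
    pp,rr=pose_from(Tc,xc,zc,a,.065,GD)
    sg=tube(pp,rr)
    overlay("side",cv2.imread("pics/side10.png"),sg,(275,150,45,50),8,"pics/a.png");out.append(cv2.imread("pics/a.png"))
cv2.imwrite("pics/w12.png",np.hstack(out))
```

```text
[ 0.54950624 -0.19819709  0.29058694] [ 0.02  0.36 -0.22  0.35  0.17  0.47 -0.61 -0.49 -0.37 -0.68]
```

View pics/w12.png

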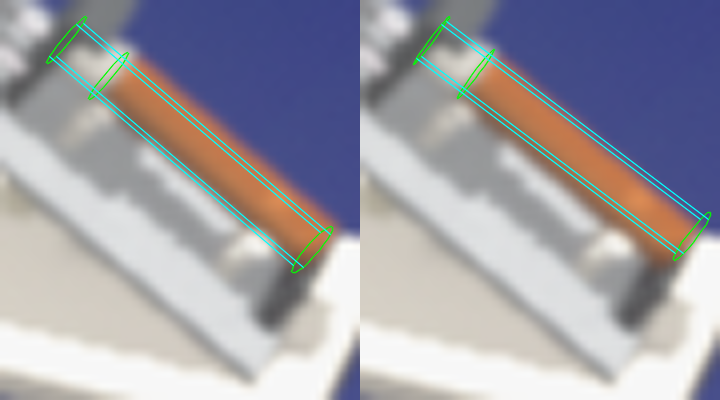

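Run:
```python
from ov import *
Tc=stand_T(P)[1]
for n in("side","top"):
    hc=ap(Tc,[.124,0,.056]); c=proj(n,hc)[0]
    per=proj(n,ap(Tc,[.134,0,.056]))[0]-c
    A=cv2.imread(f"pics/{n}0.png").astype(np.float32)
    for nm in("5","6","8","9","10"):
        B=cv2.imread(f"pics/{n}{nm}.png").astype(np.float32)
        x,y=np.round(c).astype(int)
        W=8
        # template around hood's upper edges from image 0
        t=A[y-W:y+5,x-W:x+W+1]
        big=cv2.resize(B[y-25:y+22,x-25:x+26],None,fx=4,fy=4,interpolation=2);tb=cv2.resize(t,None,fx=4,fy=4,interpolation=2)
        m=cv2.matchTemplate(big,tb,cv2.TM_CCOEFF_NORMED);_,v,_,l=cv2.minMaxLoc(m)
        sh=np.array(l)/4-[25-W,25-W]
        print(n,nm,"shift",sh,"score",round(v,3),"travel mm",round(float(sh@per/(per@per)*10),2))
```

```text
[ 0.54950624 -0.19819709  0.29058694] [ 0.02  0.36 -0.22  0.35  0.17  0.47 -0.61 -0.49 -0.37 -0.68]
side 5 shift [0. 0.] score 0.99 travel mm 0.0
side 6 shift [-3.25 -2.5 ] score 0.969 travel mm 12.89
side 8 shift [-1.75 -1.25] score 0.992 travel mm 6.75
side 9 shift [-1.25 -1.  ] score 0.99 travel mm 5.04
side 10 shift [-1.25 -1.  ] score 0.99 travel mm 5.04
top 5 shift [ 0.  -0.5] score 0.888 travel mm 1.55
top 6 shift [-0.5  -4.75] score 0.864 travel mm 14.94
top 8 shift [ 0. -2.] score 0.941 travel mm 6.21
top 9 shift [ 0.   -1.75] score 0.925 travel mm 5.43
top 10 shift [ 0.   -1.75] score 0.926 travel mm 5.43
```

Run:
```python
from rig import r
s=r.read_state();print(s['t'],s['wrist_force'])
r.close_job()
```

```text
18.1333 [-1.02767001  0.21988094  0.12887184]
the job is handed in; nothing more can be done
```

The long tube is clipped into the cradle, cap up the slope under the keeper, and I handed the job in at about 18 s. No verdict was reported.

I gripped it at mid-length and brought the cap in under the hood, pitched 12° cap-down. I pushed the keeper about 13 mm back, swung the foot down behind the stop, eased it back to the stop and let go.

- **Keeper:** after release its travel reads 5.0 mm in the side picture and 5.4 mm in the top picture. With the tube properly held it should be 5 mm.
- **Seating:** the tube lies parallel to the slope, as it would in both notches, with its foot behind the stop.
- **Disagreement:** in the side view the tube lies about 1 px (2–3 mm) off my model of a seated tube. I saw a similar offset while it was still gripped, so I put it down to calibration and my stand fit. I did not confirm this separately.
- **Other ware:** by eye, the short tube and the rest stand where they were; I did not measure them. The gripper was well clear of everything.

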